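# Seat the thimbles on their block

## Task

Three thimbles stand raised on the sliding posts of the wooden block in the vise. With the closed fingertips, press lightly on top of each one until its rim sits down on the black ring below it: first the small brass thimble, then the large brass one, and the chipped porcelain one last. Press only, do not pinch or lift the thimbles, do not touch one before its turn, and leave the canister, gift box and screwdriver where they are.

Things in the scene. Friction and masses are not known exactly. Their poses are not given: they have to be found in the camera images.
- vise: Small dark iron bench vise fixed to the steel cart, gripping a wooden block 46 x 186 x 48 mm (x, y, z of this body), its top 115 mm above the cart. Origin: on the cart top under the block's centre; z up, y along the block, -x towards the screw and cross bar (reach 140 mm, up to 75 mm high). Jaw tops at 100 mm. Three posts stand in the block, a thimble on each; which is on which varies.
- ring_mid (a point): Centre of the top of the black rubber ring (34 mm across) round the middle post, 118 mm above the cart. Each wooden post is 10 mm thick, slides down stiffly (about 3 N, a little more when fast) and stays where left. When a rim meets a ring the ring gives springily, 1 N at first and 1 N more per mm, at most 6 mm; released, it comes back up with the thimble to 118 mm.
- ring_left (a point): The same on the post 60 mm along the vise's +y.
- ring_right (a point): The same on the post 60 mm along the vise's -y.
- small_brass: Small brass thimble: 20 mm tall, 18 mm across the mouth, flat top 15 mm across. Loose, mouth down over a post. Origin: centre of its open lower rim; z up, yaw arbitrary. At the start the rim is 12 mm above the black rubber ring; pressed home it rests on the ring (origin 118 mm above the cart). Its flat top is 20 mm above the origin.
- large_brass: Large brass thimble: 26 mm tall, 27 mm across the mouth, flat top 21 mm across. Loose, mouth down over a post. Origin: centre of its open lower rim; z up, yaw arbitrary. At the start the rim is 9 mm above the black rubber ring; pressed home it rests on the ring (origin 118 mm above the cart). Its flat top is 26 mm above the origin.
- porcelain: White porcelain thimble with a small chip in its rim: 34 mm tall, 25 mm across the mouth, flat top 17 mm across; fragile. Loose, mouth down over a post. Origin: centre of its open lower rim; z up, yaw arbitrary. At the start the rim is 11 mm above the black rubber ring; pressed home it rests on the ring (origin 118 mm above the cart). Its flat top is 34 mm above the origin.
- small_brass_top (a point): Centre of the flat top of the small brass thimble, the spot to press.
- large_brass_top (a point): Centre of the flat top of the large brass thimble, the spot to press.
- porcelain_top (a point): Centre of the flat top of the porcelain thimble, the spot to press.
- canister: Dark green tin canister with a screw top, 76 mm across, 98 mm tall, standing loose on the cart to the left of the vise. Origin: centre of its underside. To be left alone.
- gift_box: Closed cardboard gift box with a pale lid, 74 x 74 x 58 mm, loose on the cart to the right of the vise. Origin: centre of its underside. To be left alone.
- screwdriver: Screwdriver, 190 mm long, lying loose on the cart left of the vise, beyond the canister. Origin: underside, near the middle. To be left alone.

How it is judged:
By the outcome, as a careful person would: the job done as asked, in the order asked, and still so for the second after the job is handed in, with the robot touching nothing.
It also fails if it takes over 42 s, if anything falls off the work surface, if the arm or the gripper's body presses on something with over 40 N, if the wrist force passes 120 N, or if a joint passes its speed limit or range.

## Robot

A 6-joint arm with a two-finger parallel gripper is mounted at the origin on the work surface. World frame = base frame: x ahead of the robot, y to its left, z up, the work surface at z = 0. Lengths are in m, angles in degrees, forces in N, time in s.
With the tool pointing down it reaches from about 0.4 to 0.825 m from the base axis. Payload 7 kg.
Tool frame: the origin (TCP) lies between the finger pads, 19 mm behind the fingertips; this is the grasp point; z points along the fingers, y is the line along which they close (so a half turn about z gives the same grasp; the last joint's range is limited). The gripper opens to 88 mm and grips with 3 to 60 N. Pads are 19 mm wide; open, the fingers measure 130 mm over their backs; the gripper's body (78 mm by 193 mm) begins 47 mm behind the grasp point.
Start: joints at [-56.144, 20.546, 0.682, 0, -70.136, -16.507], TCP at [0.201, -0.644, 0.245] pointing down, gripper open.
Joint ranges: [-176.03, 176.03], [-82.01, 121.73], [-58.28, 71.71], [-173.87, 95.51], [-174.79, -0.11], [-173.66, 173.66]. Speed limits (degrees/s): [136.94, 136.94, 172.46, 180, 180, 180].

## Interface

Orientations are given as [roll, pitch, yaw] about the fixed x, y, z axes, in that order (R = Rz(yaw) Ry(pitch) Rx(roll)).
In Python, from plant import ctrl gives the robot as it stands. The module is installed in compiled form; this text tells all that it offers.
- The arm moves only by the shell command python3 -m creep 'ROWS'. ROWS is JSON, a list of rows, each an object with "grip": the closure, from 0 (fully open) to 1 (shut); "delta_pos": the shift along the tool's x, y, z scaled (see below), a list of three; "rotation": the turn, a rotation vector about the tool's x, y, z scaled (see below), a list of three. A call has 1 to 5 rows; each row is the pose to reach, as a shift and turn from the pose commanded when the call began, along the tool's axes at that moment; what a row does not reach only later rows make up. The controller multiplies each number of a shift by 10 cm and each number of a turn by pi/2 rad. A row lasts 1/10 s, in which the tool goes at most 50 mm and 8.59 degrees, less where a joint would pass 70% of its speed; a pose out of reach is approached as far as the arm can. A call with a number of a shift or a turn outside -1 to 1 is refused whole. A call with a gripper value outside its range is refused whole. The fingers move at their own pace and stop on an object; the grip force is fixed at half the most. Time passes only in rows, so rows that repeat a pose let the fingers close. It gives the time, the measured TCP pose, the force, the opening and the grip force at its end, in the units of the state.
- ctrl.get_obs(): the state, without advancing time (a new reading comes with each control period).
- ctrl.snapshot(name): name is "side" or "top"; returns a dict with "color" (420x560x3 uint8, red, green, blue), "intrinsics" (3x3 intrinsics, pixels), "distortion" ([k1, k2, p1, p2, k3] as OpenCV has them; the pictures are not rectified), "R" (3x3) and "t" (3): a world point X has camera coordinates R X + t. Camera axes: x right, y down, z forward; pixel columns grow to the right and rows downward; lengths in m; the calibration is good to about 2 mm. A picture is of the moment at which its call begins. There is no depth.
- ctrl.close_job(): hands the job in; it is judged then, once.
The state is a dict: "clock": time; "joint_pos": joint angles; "qvel": joint speeds; "tau": joint torques, N m; "tool_pos": TCP position; "orientation": TCP orientation; "force": force on the tool from outside, world axes, zero at the start; "moment": the same for the moment, N m; "opening": finger opening in m; "gripper_force": force on a finger pad.
Only numpy, scipy, OpenCV 4.12 (cv2) and the standard library are available. Lean on these libraries where they do the work, as an engineer would, in place of code of your own. Each camera call takes 0.05 s, during which the arm holds its last target. There are 200 camera calls.

## Working session

There is one attempt and no reset: what is moved stays moved. The work goes in short steps, Python scripts to look and compute and a shell command to move; the robot and the scene stay as the last step left them, time stands still between calls to the robot, and variables do not carry over. Pictures are saved under pics/ and viewed, at most 10 in all, crops included, and the job is handed in when it is done.

```bash
mkdir -p pics
python3 - <<'E'
from plant import ctrl
import cv2,numpy as np
for n in("side","top"):
    s=ctrl.snapshot(n); cv2.imwrite(f"pics/{n}0.png",s["color"][:,:,::-1])
    np.savez(f"{n}.npz",**{k:np.array(v) for k,v in s.items()})
    print(n,np.array(s["intrinsics"]).round(1).tolist(),s["distortion"],(-np.array(s["R"]).T@np.array(s["t"])).round(3))
o=ctrl.get_obs();print({k:o[k] for k in("clock","tool_pos","orientation","force","opening")})
E
```

```text
side [[385.6, 0.0, 274.3], [0.0, 385.6, 211.4], [0.0, 0.0, 1.0]] [-0.04644728  0.          0.          0.          0.        ] [0.402 0.759 0.795]
top [[426.0, 0.0, 286.1], [0.0, 426.0, 201.4], [0.0, 0.0, 1.0]] [0.045395 0.       0.       0.       0.      ] [ 0.374 -0.005  1.002]
{'clock': 0.1, 'tool_pos': array([ 0.2011189 , -0.64393223,  0.24452795]), 'orientation': array([ 1.79915615e+02, -1.08537974e-02, -1.62657830e+02]), 'force': array([-0.05952229,  0.17496264, -0.46745039]), 'opening': 0.0874027103318726}
```

View pics/side0.png

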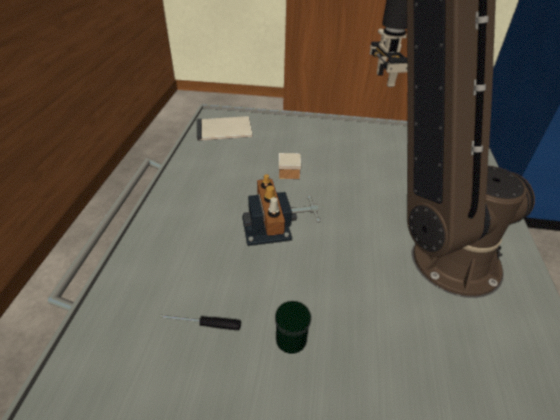

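View pics/top0.png

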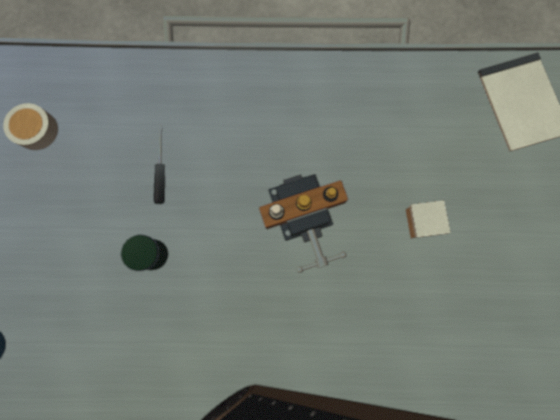

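The pictures show porcelain on the left post (top view ~277,211), large brass in the middle (304,202) and small brass on the right (331,193). I'll enlarge both.

Run:
```python
import cv2,numpy as np
t=np.load("top.npz")["color"][165:245,250:357,::-1]; s=np.load("side.npz")["color"][165:245,235:342,::-1]
cv2.imwrite("pics/topc.png",cv2.resize(t,None,fx=7,fy=7,interpolation=cv2.INTER_CUBIC))
cv2.imwrite("pics/sidec.png",cv2.resize(s,None,fx=7,fy=7,interpolation=cv2.INTER_CUBIC))
```

```text
(no output)
```

View pics/topc.png

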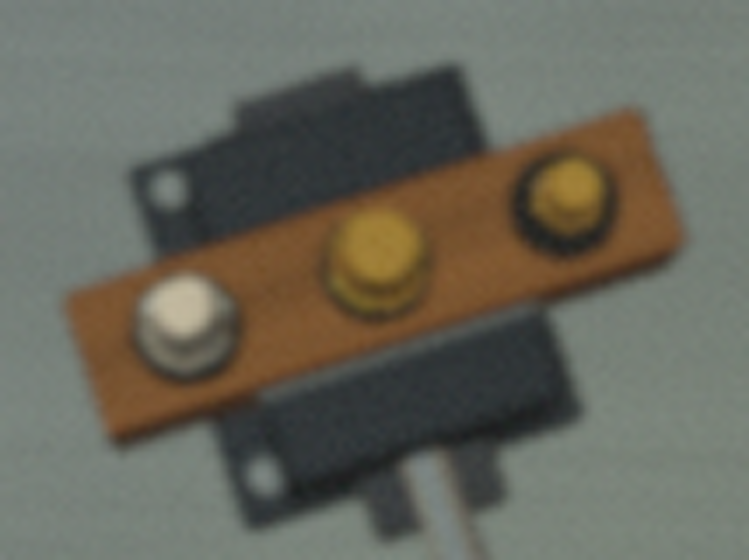

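View pics/sidec.png

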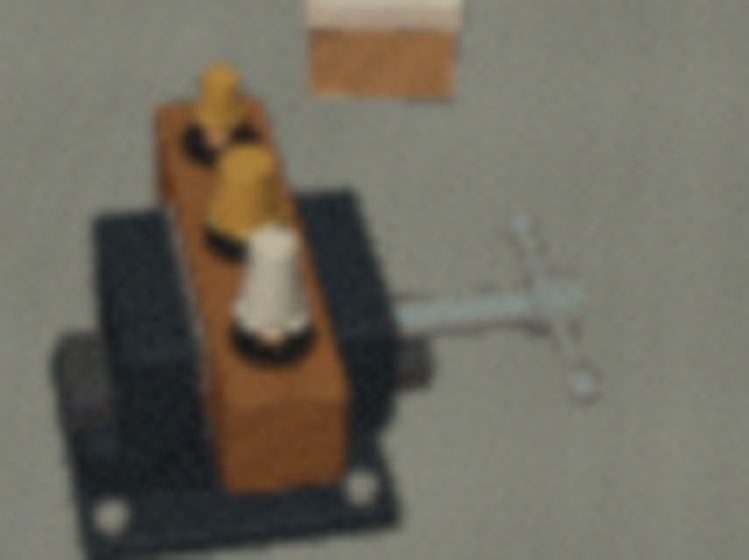

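Top crop: flat tops at (185,303) porcelain, (378,244) large, (580,183) small; side crop: (274,233), (250,157), (223,74).

```bash
cat > h.py <<'E'
import cv2,numpy as np
def ray(n,u,v):
    d=np.load(f"{n}.npz"); p=cv2.undistortPoints(np.array([[[u,v]]],float),d["intrinsics"],d["distortion"])[0,0]
    return -d["R"].T@d["t"], d["R"].T@np.array([*p,1])
def atz(n,u,v,z):
    c,r=ray(n,u,v); return c+r*(z-c[2])/r[2]
def crop(x,y,n): 
    o=(250,165) if n=="top" else (235,165); return o[0]+(x+.5)/7-.5,o[1]+(y+.5)/7-.5
E
python3 - <<'E'
from h import *
T=dict(p=((185,303),(274,233),.163),l=((378,244),(250,157),.153),s=((580,183),(223,74),.150))
for k,(a,b,z) in T.items():
    a3=atz("top",*crop(*a,"top"),z);b3=atz("side",*crop(*b,"side"),z)
    A=[];B=[]
    for n,q in(("top",a),("side",b)):
        c,r=ray(n,*crop(*q,n)); r/=np.linalg.norm(r);P=np.eye(3)-np.outer(r,r);A.append(P);B.append(P@c)
    print(k,a3.round(4),b3.round(4),np.linalg.solve(sum(A),sum(B)).round(4))
c=[atz("top",*crop(*q,"top"),.115) for q in((68,297),(640,110),(685,235),(115,435))]
print(np.array(c).round(4),np.mean(c,0).round(4))
d=c[0]-c[1]+c[3]-c[2];print(np.degrees(np.arctan2(-d[0],d[1])))
from plant import ctrl
from scipy.spatial.transform import Rotation as R
o=ctrl.get_obs();print(R.from_euler("xyz",o["orientation"],degrees=True).as_matrix().round(3))
E
```

```text
p [0.5087 0.0153 0.163 ] [0.5097 0.0107 0.163 ] [0.5086 0.0152 0.1668]
l [ 0.5281 -0.04    0.153 ] [ 0.5274 -0.0445  0.153 ] [ 0.5271 -0.0399  0.1568]
s [ 0.5474 -0.0989  0.15  ] [ 0.5471 -0.0993  0.15  ] [ 0.5472 -0.0989  0.1503]
[[ 0.5178  0.0518  0.115 ]
 [ 0.5773 -0.1212  0.115 ]
 [ 0.5388 -0.1343  0.115 ]
 [ 0.4762  0.0368  0.115 ]] [ 0.5275 -0.0417  0.115 ]
19.53489917327104
[[-0.955 -0.298 -0.001]
 [-0.298  0.955  0.001]
 [ 0.     0.001 -1.   ]]
```

```bash
python3 -m creep '[{"grip":1,"delta_pos":[-0.33,0.28,0],"rotation":[0,0,0]},{"grip":1,"delta_pos":[-0.66,0.56,0],"rotation":[0,0,0]},{"grip":1,"delta_pos":[-0.99,0.84,0],"rotation":[0,0,0]},{"grip":1,"delta_pos":[-0.99,0.84,0],"rotation":[0,0,0]}]'
python3 -m creep '[{"grip":1,"delta_pos":[-0.33,0.28,0],"rotation":[0,0,0]},{"grip":1,"delta_pos":[-0.66,0.56,0],"rotation":[0,0,0]},{"grip":1,"delta_pos":[-0.99,0.84,0],"rotation":[0,0,0]},{"grip":1,"delta_pos":[-0.99,0.84,0],"rotation":[0,0,0]}]'
python3 -m creep '[{"grip":1,"delta_pos":[-0.33,0.28,0],"rotation":[0,0,0]},{"grip":1,"delta_pos":[-0.66,0.56,0],"rotation":[0,0,0]},{"grip":1,"delta_pos":[-0.99,0.84,0],"rotation":[0,0,0]},{"grip":1,"delta_pos":[-0.99,0.84,0],"rotation":[0,0,0]}]'
python3 -m creep '[{"grip":1,"delta_pos":[-0.33,0.28,0],"rotation":[0,0,0]},{"grip":1,"delta_pos":[-0.66,0.56,0],"rotation":[0,0,0]},{"grip":1,"delta_pos":[-0.99,0.84,0],"rotation":[0,0,0]},{"grip":1,"delta_pos":[-0.99,0.84,0],"rotation":[0,0,0]}]'
```

```text
clock: 0.5
tool_pos: [0.2726, -0.5312, 0.2456]
orientation: [180.0, 0.1, -162.5]
force: [-0.1, 0.8, 0.3]
opening: 0.0612
gripper_force: 0.0
clock: 0.9
tool_pos: [0.342, -0.4219, 0.2455]
orientation: [180.0, 0.0, -162.4]
force: [0.4, -0.2, 1.1]
opening: 0.0293
gripper_force: 0.0
clock: 1.3
tool_pos: [0.4115, -0.3125, 0.2454]
orientation: [180.0, 0.0, -162.4]
force: [0.0, -0.9, 0.1]
opening: 0.0014
gripper_force: 0.0
clock: 1.7
tool_pos: [0.4811, -0.203, 0.2451]
orientation: [180.0, 0.0, -162.5]
force: [-0.8, -0.1, 0.5]
opening: 0.0004
gripper_force: 0.0
```

```bash
python3 -m creep '[{"grip":1,"delta_pos":[-0.32,0.27,0],"rotation":[0,0,0]},{"grip":1,"delta_pos":[-0.64,0.54,0],"rotation":[0,0,0]},{"grip":1,"delta_pos":[-0.94,0.80,0.1],"rotation":[0,0,0]},{"grip":1,"delta_pos":[-0.94,0.80,0.4],"rotation":[0,0,0]},{"grip":1,"delta_pos":[-0.94,0.80,0.5],"rotation":[0,0,0]}]'
python3 -m creep '[{"grip":1,"delta_pos":[0,0,0],"rotation":[0,0,0]},{"grip":1,"delta_pos":[0,0,0],"rotation":[0,0,0]},{"grip":1,"delta_pos":[0,0,0],"rotation":[0,0,0]}]'
python3 - <<'E'
from plant import ctrl
import cv2,numpy as np
a=[]
for n in("side","top"):
    s=ctrl.snapshot(n)["color"][:,:,::-1]
    s=s[125:225,225:325] if n=="side" else s[150:250,270:370]
    a.append(cv2.resize(s,(400,400),interpolation=cv2.INTER_CUBIC))
cv2.imwrite("pics/a1.png",np.hstack(a))
E
```

```text
clock: 2.2
tool_pos: [0.5436, -0.101, 0.1924]
orientation: [179.9, -0.2, -162.6]
force: [-0.6, 0.1, -0.7]
opening: 0.0004
gripper_force: 0.0
clock: 2.5
tool_pos: [0.5453, -0.102, 0.1967]
orientation: [-180.0, 0.1, -162.7]
force: [0.2, -0.6, 0.8]
opening: 0.0008
gripper_force: 0.0
```

View pics/a1.png

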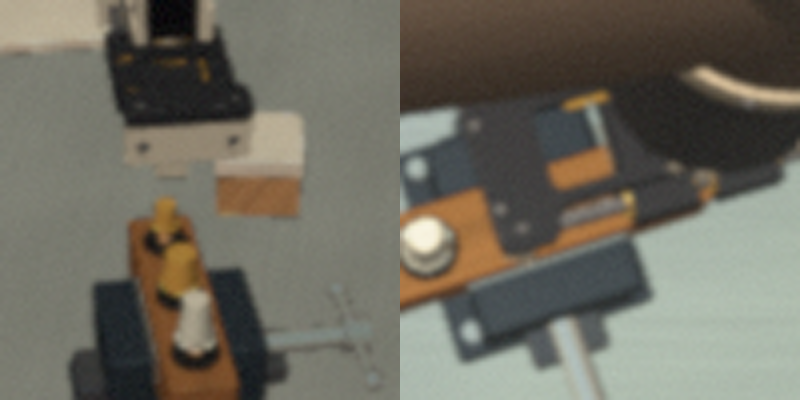

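```bash
python3 -m creep '[{"grip":1,"delta_pos":[-0.02,0.02,0.08],"rotation":[0,0,0]},{"grip":1,"delta_pos":[-0.02,0.02,0.16],"rotation":[0,0,0]},{"grip":1,"delta_pos":[-0.02,0.02,0.22],"rotation":[0,0,0]},{"grip":1,"delta_pos":[-0.02,0.02,0.24],"rotation":[0,0,0]},{"grip":1,"delta_pos":[-0.02,0.02,0.24],"rotation":[0,0,0]}]'
for i in 1; do python3 -m creep '[{"grip":1,"delta_pos":[0,0,0.02],"rotation":[0,0,0]},{"grip":1,"delta_pos":[0,0,0.04],"rotation":[0,0,0]},{"grip":1,"delta_pos":[0,0,0.06],"rotation":[0,0,0]},{"grip":1,"delta_pos":[0,0,0.08],"rotation":[0,0,0]}]'; done
python3 -m creep '[{"grip":1,"delta_pos":[0,0,0.015],"rotation":[0,0,0]},{"grip":1,"delta_pos":[0,0,0.03],"rotation":[0,0,0]},{"grip":1,"delta_pos":[0,0,0.03],"rotation":[0,0,0]}]'
```

```text
clock: 3.1
tool_pos: [0.546, -0.0986, 0.1707]
orientation: [180.0, -0.1, -162.6]
force: [0.4, 0.4, 0.1]
opening: 0.0008
gripper_force: 0.0
clock: 3.5
tool_pos: [0.5465, -0.0986, 0.1636]
orientation: [-180.0, 0.0, -162.6]
force: [-1.4, 0.1, 3.2]
opening: 0.0003
gripper_force: 1.5
clock: 3.8
tool_pos: [0.5464, -0.0986, 0.1602]
orientation: [-180.0, 0.0, -162.6]
force: [0.3, 0.3, 1.8]
opening: 0.0
gripper_force: 0.5
```

```bash
python3 -m creep '[{"grip":1,"delta_pos":[0,0,0.01],"rotation":[0,0,0]},{"grip":1,"delta_pos":[0,0,0.02],"rotation":[0,0,0]}]' | grep -E "tool|force:"
python3 -m creep '[{"grip":1,"delta_pos":[0,0,0.01],"rotation":[0,0,0]},{"grip":1,"delta_pos":[0,0,0.01],"rotation":[0,0,0]}]' | grep -E "tool|force:"
python3 -m creep '[{"grip":1,"delta_pos":[0,0,0.01],"rotation":[0,0,0]},{"grip":1,"delta_pos":[0,0,0.01],"rotation":[0,0,0]}]' | grep -E "tool|force:"
```

```text
tool_pos: [0.5464, -0.0986, 0.1584]
force: [0.7, 0.8, 3.5]
gripper_force: 1.4
tool_pos: [0.5463, -0.0986, 0.1573]
force: [1.5, 0.1, 0.2]
gripper_force: 0.9
tool_pos: [0.5463, -0.0986, 0.1564]
force: [0.4, 0.0, 2.8]
gripper_force: 1.3
```

```bash
python3 -m creep '[{"grip":1,"delta_pos":[0,0,0.01],"rotation":[0,0,0]},{"grip":1,"delta_pos":[0,0,0.01],"rotation":[0,0,0]}]' | grep -E "tool|force:"
python3 -m creep '[{"grip":1,"delta_pos":[0,0,0.01],"rotation":[0,0,0]},{"grip":1,"delta_pos":[0,0,0.01],"rotation":[0,0,0]}]' | grep -E "tool|force:"
python3 - <<'E'
from plant import ctrl
import cv2,numpy as np
f=[]
for i in range(6):
    s=ctrl.snapshot("side")["color"][:,:,::-1]; o=ctrl.get_obs(); f.append(o["force"][2])
print(np.round(f,1),np.mean(f))
cv2.imwrite("pics/a2.png",cv2.resize(s[160:220,240:310],None,fx=8,fy=8,interpolation=cv2.INTER_CUBIC))
E
```

```text
tool_pos: [0.5464, -0.0986, 0.1555]
force: [1.5, 0.4, 3.2]
gripper_force: 2.0
tool_pos: [0.5463, -0.0986, 0.1545]
force: [-0.0, 1.0, 5.2]
gripper_force: 2.3
[4.7 4.4 4.5 5.1 5.1 5.1] 4.818920222784491
```

View pics/a2.png

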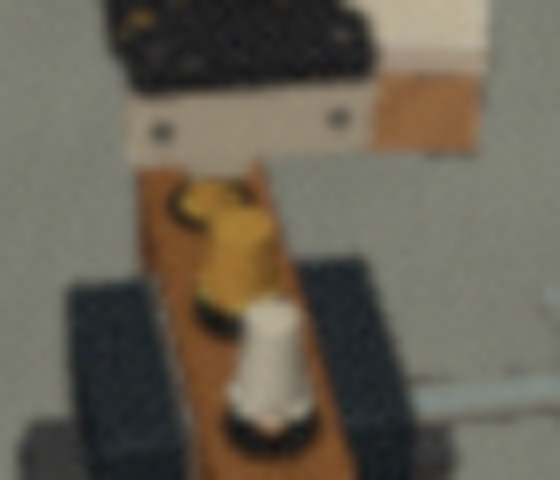

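The small brass rim now covers its ring (205,200), and the static force is 4.8 N, so it is home. Next I lift and move to the large one.

```bash
python3 -m creep '[{"grip":1,"delta_pos":[0,0,-0.05],"rotation":[0,0,0]},{"grip":1,"delta_pos":[0,0,-0.25],"rotation":[0,0,0]},{"grip":1,"delta_pos":[0,0,-0.5],"rotation":[0,0,0]},{"grip":1,"delta_pos":[0,0,-0.5],"rotation":[0,0,0]}]' | grep -E "tool|force:"
python3 -m creep '[{"grip":1,"delta_pos":[0,0.25,0],"rotation":[0,0,0]},{"grip":1,"delta_pos":[0,0.5,0],"rotation":[0,0,0]},{"grip":1,"delta_pos":[0,0.6,0],"rotation":[0,0,0]},{"grip":1,"delta_pos":[0,0.6,0],"rotation":[0,0,0]},{"grip":1,"delta_pos":[0,0.6,0],"rotation":[0,0,0]}]' | grep -E "tool|force:"
python3 - <<'E'
from plant import ctrl
import cv2,numpy as np
f=[];a=[]
for n in("side","top","side","top"):
    s=ctrl.snapshot(n)["color"][:,:,::-1]; o=ctrl.get_obs(); f.append(o["force"][2]);a.append(s)
print(np.round(f,1),o["tool_pos"])
cv2.imwrite("pics/a3.png",np.hstack([cv2.resize(a[2][145:225,230:310],(400,400),interpolation=3),cv2.resize(a[3][160:240,260:340],(400,400),interpolation=3)]))
E
```

```text
tool_pos: [0.5473, -0.0987, 0.2071]
force: [-0.1, 0.0, 0.3]
gripper_force: 0.0
tool_pos: [0.5281, -0.0414, 0.2041]
force: [-0.3, -1.0, -0.3]
gripper_force: 0.0
[-0.8 -0.9  0.1  0.8] [ 0.52836758 -0.04185672  0.20412352]
```

View pics/a3.png

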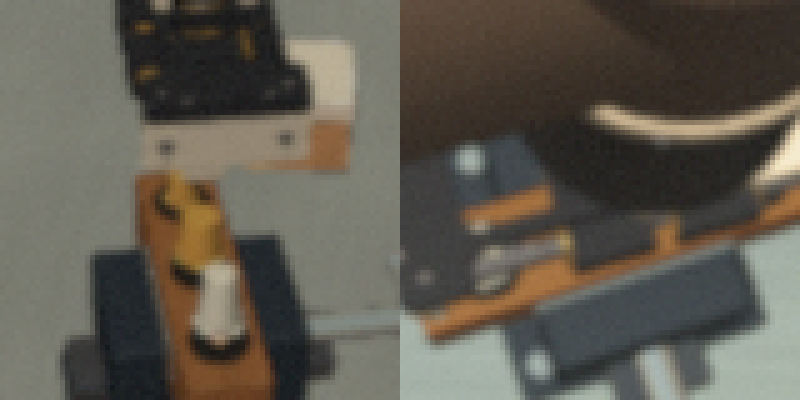

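The tip is over the large thimble and the small one is still seated (178,195). Now I press the large one.

```bash
python3 -m creep '[{"grip":1,"delta_pos":[0,0,0.1],"rotation":[0,0,0]},{"grip":1,"delta_pos":[0,0,0.2],"rotation":[0,0,0]},{"grip":1,"delta_pos":[0,0,0.28],"rotation":[0,0,0]},{"grip":1,"delta_pos":[0,0,0.28],"rotation":[0,0,0]},{"grip":1,"delta_pos":[0,0,0.28],"rotation":[0,0,0]}]' | grep -E "tool|force:"
python3 -m creep '[{"grip":1,"delta_pos":[0,0,0.02],"rotation":[0,0,0]},{"grip":1,"delta_pos":[0,0,0.04],"rotation":[0,0,0]},{"grip":1,"delta_pos":[0,0,0.06],"rotation":[0,0,0]},{"grip":1,"delta_pos":[0,0,0.08],"rotation":[0,0,0]},{"grip":1,"delta_pos":[0,0,0.1],"rotation":[0,0,0]}]' | grep -E "tool|force:"
python3 -m creep '[{"grip":1,"delta_pos":[0,0,0.01],"rotation":[0,0,0]},{"grip":1,"delta_pos":[0,0,0.02],"rotation":[0,0,0]},{"grip":1,"delta_pos":[0,0,0.03],"rotation":[0,0,0]},{"grip":1,"delta_pos":[0,0,0.03],"rotation":[0,0,0]}]' | grep -E "tool|force:"
cat > f.py <<'E'
from plant import ctrl
import numpy as np
f=[]
for i in range(6): ctrl.snapshot("side"); o=ctrl.get_obs(); f.append(o["force"][2])
print(np.round(f,1),np.mean(f),o["tool_pos"].round(4),o["clock"])
E
python3 f.py
```

```text
tool_pos: [0.5282, -0.0414, 0.176]
force: [0.4, 0.1, 0.2]
gripper_force: 0.0
tool_pos: [0.5286, -0.0412, 0.1666]
force: [-0.7, -0.0, 2.7]
gripper_force: 1.4
tool_pos: [0.5285, -0.0413, 0.1633]
force: [0.8, 1.9, 1.8]
gripper_force: 0.7
[ 1.   0.5  1.3  1.1  1.5 -0.4] 0.8380271502128208 [ 0.5283 -0.0413  0.1633] 7.9
```

```bash
python3 -m creep '[{"grip":1,"delta_pos":[0,0,0.01],"rotation":[0,0,0]},{"grip":1,"delta_pos":[0,0,0.02],"rotation":[0,0,0]},{"grip":1,"delta_pos":[0,0,0.02],"rotation":[0,0,0]}]' | grep -E "tool|force:"
python3 f.py
python3 -m creep '[{"grip":1,"delta_pos":[0,0,0.01],"rotation":[0,0,0]},{"grip":1,"delta_pos":[0,0,0.01],"rotation":[0,0,0]}]' | grep -E "tool|force:"
python3 f.py
```

```text
tool_pos: [0.5284, -0.0413, 0.1615]
force: [-0.5, 1.1, 3.6]
gripper_force: 1.8
[3.8 3.7 4.1 3.1 3.4 4. ] 3.669136091526493 [ 0.5284 -0.0413  0.1614] 8.5
tool_pos: [0.5284, -0.0413, 0.1605]
force: [-0.7, 1.1, 4.6]
gripper_force: 2.3
[4.3 5.1 5.3 4.8 5.3 5.7] 5.088867361076105 [ 0.5284 -0.0413  0.1604] 9.0
```

Large one is home (5.1 N static, spring response of about 1 N/mm). On to the porcelain.

```bash
python3 -m creep '[{"grip":1,"delta_pos":[0,0,-0.05],"rotation":[0,0,0]},{"grip":1,"delta_pos":[0,0,-0.3],"rotation":[0,0,0]},{"grip":1,"delta_pos":[0,0,-0.55],"rotation":[0,0,0]},{"grip":1,"delta_pos":[0,0,-0.55],"rotation":[0,0,0]}]' | grep -E "tool|force:"
python3 -m creep '[{"grip":1,"delta_pos":[0,0.25,0],"rotation":[0,0,0]},{"grip":1,"delta_pos":[0,0.5,0],"rotation":[0,0,0]},{"grip":1,"delta_pos":[0.01,0.6,0],"rotation":[0,0,0]},{"grip":1,"delta_pos":[0.01,0.6,0],"rotation":[0,0,0]},{"grip":1,"delta_pos":[0.01,0.6,0],"rotation":[0,0,0]}]' | grep -E "tool|force:"
python3 - <<'E'
from plant import ctrl
import cv2,numpy as np
s=ctrl.snapshot("side")["color"][:,:,::-1]
cv2.imwrite("pics/a4.png",cv2.resize(s[145:225,230:320],None,fx=7,fy=7,interpolation=3))
print(ctrl.get_obs()["tool_pos"])
E
```

```text
tool_pos: [0.5296, -0.0413, 0.2183]
force: [-0.4, 0.5, -0.8]
gripper_force: 0.0
tool_pos: [0.5093, 0.0155, 0.2151]
force: [-0.1, 0.1, -0.3]
gripper_force: 0.0
[0.5094116  0.01529731 0.21506804]
```

View pics/a4.png

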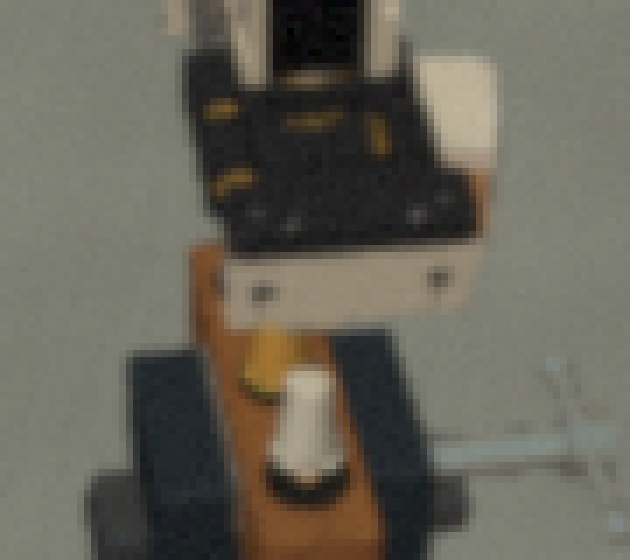

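The large thimble is seated (270,365) and the porcelain is untouched (308,375–490) with the tip above it. I'll press it gently.

```bash
python3 -m creep '[{"grip":1,"delta_pos":[0,0,0.1],"rotation":[0,0,0]},{"grip":1,"delta_pos":[0,0,0.2],"rotation":[0,0,0]},{"grip":1,"delta_pos":[0,0,0.28],"rotation":[0,0,0]},{"grip":1,"delta_pos":[0,0,0.28],"rotation":[0,0,0]},{"grip":1,"delta_pos":[0,0,0.28],"rotation":[0,0,0]}]' | grep -E "tool|force:"
python3 -m creep '[{"grip":1,"delta_pos":[0,0,0.015],"rotation":[0,0,0]},{"grip":1,"delta_pos":[0,0,0.03],"rotation":[0,0,0]},{"grip":1,"delta_pos":[0,0,0.045],"rotation":[0,0,0]},{"grip":1,"delta_pos":[0,0,0.06],"rotation":[0,0,0]},{"grip":1,"delta_pos":[0,0,0.07],"rotation":[0,0,0]}]' | grep -E "tool|force:"
python3 -m creep '[{"grip":1,"delta_pos":[0,0,0.01],"rotation":[0,0,0]},{"grip":1,"delta_pos":[0,0,0.02],"rotation":[0,0,0]},{"grip":1,"delta_pos":[0,0,0.03],"rotation":[0,0,0]},{"grip":1,"delta_pos":[0,0,0.04],"rotation":[0,0,0]},{"grip":1,"delta_pos":[0,0,0.05],"rotation":[0,0,0]}]' | grep -E "tool|force:"
python3 f.py
```

```text
tool_pos: [0.5094, 0.0154, 0.187]
force: [0.2, -0.3, 0.1]
gripper_force: 0.0
tool_pos: [0.5096, 0.0157, 0.1806]
force: [0.1, 0.3, 3.8]
gripper_force: 1.3
tool_pos: [0.5096, 0.0157, 0.1753]
force: [0.2, 0.3, 2.8]
gripper_force: 1.3
[2.4 1.5 0.3 0.5 0.4 0.1] 0.8803623834225855 [0.5095 0.0157 0.1752] 11.75
```

```bash
python3 -m creep '[{"grip":1,"delta_pos":[0,0,0.01],"rotation":[0,0,0]},{"grip":1,"delta_pos":[0,0,0.02],"rotation":[0,0,0]},{"grip":1,"delta_pos":[0,0,0.03],"rotation":[0,0,0]},{"grip":1,"delta_pos":[0,0,0.04],"rotation":[0,0,0]}]' | grep -E "tool|force:"
python3 f.py
python3 -m creep '[{"grip":1,"delta_pos":[0,0,0.01],"rotation":[0,0,0]},{"grip":1,"delta_pos":[0,0,0.01],"rotation":[0,0,0]}]' | grep -E "tool|force:"
python3 f.py
```

```text
tool_pos: [0.5096, 0.0157, 0.1714]
force: [-0.2, 0.7, 2.5]
gripper_force: 1.4
[2.2 2.2 1.6 1.5 2.1 0.9] 1.7630110012066698 [0.5095 0.0157 0.1713] 12.45
tool_pos: [0.5095, 0.0157, 0.1704]
force: [-0.4, 1.2, 2.3]
gripper_force: 1.3
[3.1 3.  3.4 3.3 3.3 3.4] 3.241697160902941 [0.5095 0.0157 0.1704] 12.95
```

```bash
python3 -m creep '[{"grip":1,"delta_pos":[0,0,0.01],"rotation":[0,0,0]},{"grip":1,"delta_pos":[0,0,0.01],"rotation":[0,0,0]}]' | grep -E "tool|force:"
python3 f.py
python3 -m creep '[{"grip":1,"delta_pos":[0,0,-0.05],"rotation":[0,0,0]},{"grip":1,"delta_pos":[0,0,-0.3],"rotation":[0,0,0]},{"grip":1,"delta_pos":[0,0,-0.6],"rotation":[0,0,0]},{"grip":1,"delta_pos":[0,0,-0.9],"rotation":[0,0,0]},{"grip":1,"delta_pos":[0,0,-0.9],"rotation":[0,0,0]}]' | grep -E "tool|force:"
python3 -m creep '[{"grip":1,"delta_pos":[0.3,-0.3,0],"rotation":[0,0,0]},{"grip":1,"delta_pos":[0.6,-0.6,0],"rotation":[0,0,0]},{"grip":1,"delta_pos":[0.9,-0.9,0],"rotation":[0,0,0]},{"grip":1,"delta_pos":[0.9,-0.9,0],"rotation":[0,0,0]}]' | grep -E "tool|force:"
python3 - <<'E'
from plant import ctrl
import cv2,numpy as np
s=ctrl.snapshot("side")["color"][:,:,::-1];ctrl.snapshot("side")
cv2.imwrite("pics/a5.png",cv2.resize(s[155:225,230:310],None,fx=8,fy=8,interpolation=3))
E
```

```text
tool_pos: [0.5095, 0.0157, 0.1694]
force: [-0.4, 0.6, 3.8]
gripper_force: 1.9
[4.4 4.3 4.1 4.4 3.8 5. ] 4.349883641166912 [0.5095 0.0157 0.1694] 13.45
tool_pos: [0.5112, 0.0159, 0.2634]
force: [1.2, -0.3, 0.6]
gripper_force: 0.0
tool_pos: [0.4475, -0.0998, 0.2589]
force: [0.3, -0.1, 0.1]
gripper_force: 0.0
```

View pics/a5.png

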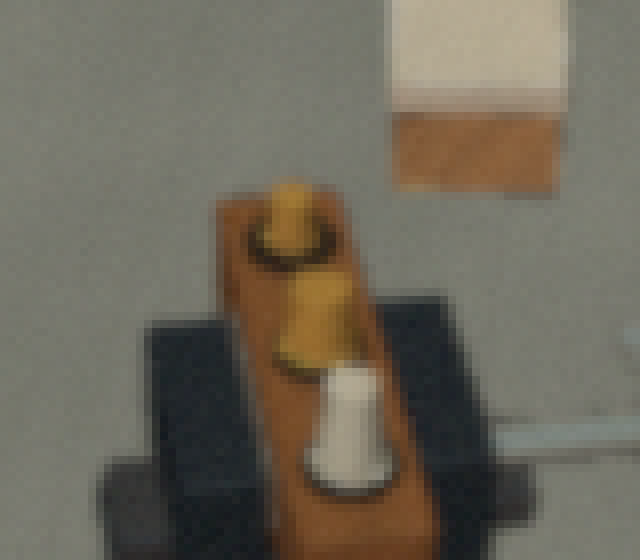

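All three are seated: small at (290,240), large at (315,355) and porcelain at (350,475), each rim inside its ring with no post showing.

```bash
python3 -c "
from plant import ctrl
print(ctrl.get_obs()['clock']); print(ctrl.close_job())"
```

```text
14.45
the job is handed in; nothing more can be done
None
```

I pressed all three thimbles down onto their rings in the order asked (small brass, large brass, porcelain) and handed the job in at 14.45 s; the last picture shows every rim seated, and the canister, gift box and screwdriver were not touched.

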